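# Load the dressing stick under the sprung roller arm

## Robot

A 6-joint arm with a two-finger parallel gripper is mounted at the origin on the work surface; the furniture and walls round the work are solid. World frame = base frame: x ahead of the robot, y to its left, z up, the work surface at z = 0. Lengths are in m, angles in rad, forces in N, time in s.
With the tool pointing down it reaches from about 0.35 to 0.85 m from the base axis. Payload 8.1 kg.
Tool frame: the origin (TCP) lies at the very end of the fingers, on their centre line; the grasp point (between the pads) lies robot.hold_point_z behind it (robot.hold_point_z is the distance from the TCP to the grasp point, in m); z points along the fingers, y is the direction in which the jaws open and shut (so a half turn about z gives the same grasp; the last joint's range is limited). The gripper opens to 93 mm and grips with 3 to 60 N. Pads are 15 mm wide; open, the fingers measure 128 mm over their backs; the gripper's body (75 mm by 188 mm) begins 65 mm behind the grasp point.
Start: joints at [1.14, 0.13, 1.488, -0, 1.523, -0.085], TCP at [0.203, 0.564, 0.219] pointing down, gripper open.
Joint ranges: [-2.96, 2.96], [-0.89, 2.26], [0.02, 2.5], [-1.34, 4.48], [0, 2.73], [-2.66, 2.66]. Speed limits (rad/s): [2.39, 2.39, 2.79, 3.14, 3.14, 3.14].

## Interface

Orientations are given as a rotation vector (axis times angle).
In Python, from plant import robot, cams gives the robot as it stands. The module is installed in compiled form; this text tells all that it offers.
- The arm moves only by the tool step_arm, never from a script. Its argument "deltas" is a list of rows, each an object with "offset": the shift along the tool's x, y, z in cm, a list of three; "roll": the turn about the tool's z in rad. In form: [{"offset": [x, y, z], "roll": roll}, ...]. A call has 1 to 12 rows; each row shifts and turns the commanded pose from where the row before left it, along the tool's axes as they then stand; what a row does not reach is not made up. A row lasts 1/8 s, in which the tool goes at most 62.5 mm and 10.7 degrees, less where a joint would pass 70% of its speed; a pose out of reach is approached as far as the arm can. A call with a gripper value outside its range is refused whole. "fingers" is the finger opening in cm, from 0 to 9.3, set as the call begins (left out, the last holds). The fingers move at their own pace and stop on an object; "grip_force" is the grip in N (left out, the last holds). Time passes only in rows, so rows that do not move let the fingers close. It gives the time, the measured TCP pose, the force and the opening at its end, in the units of the state.
- robot.read_state(): the state, without advancing time (a new reading comes with each control period).
- cams.read_camera(name): name is "scene" or "top" or "wrist"; returns a dict with "pixels" (480x640x3 uint8, red, green, blue), "fx", "fy", "cx", "cy" (pixels), "k1" (the pictures are not rectified: a ray, as slopes to the right and down, at radius r is drawn at 1 + k1 r^2 times it, then the intrinsics apply), "extrinsics" (4x4, takes a point from world to camera coordinates). Camera axes: x right, y down, z forward; pixel columns grow to the right and rows downward; lengths in m; the calibration is good to about 2 mm. A picture is of the moment at which its call begins. There is no depth.
- robot.close_job(): hands the job in, once; it reports no verdict.
Trained networks look in a picture, given as the dict that the camera call returned (one of the last four; its "shot" number tells which), for a name from the list of things; names that differ only in an ending like _2 or _b are one class to them, and where a whole thing is asked for, a point or a joint stands for the part that bears it (a point fixed in the world has none). Each returns a list of dicts, best first, with "score" (0 to 1); they miss things now and then, are a little off and sometimes report something else, mostly with a low value. They report only what shows in the picture. A call takes as long as a camera call. They do not tell look-alikes from the thing itself.
- cams.boxes_of(picture, thing): "xy" ([column, row] in pixels, amid what is visible of it).
- cams.silhouettes(picture, thing): "mask" (480x640 bool, what is visible of it) and "xy" ([column, row] in pixels, amid what is visible of it).
- cams.pinpoint(picture, thing): "xy" ([column, row] in pixels: a listed point, or the origin of a listed thing).
The state is a dict: "t": time; "q": joint angles; "dq": joint speeds; "joint_torque": joint torques, N m; "tool_pos": TCP position; "orientation": TCP orientation; "force": force on the tool from outside, world axes, zero at the start; "wrist_torque": the same for the moment, N m; "opening": finger opening in m.
Only numpy, scipy, OpenCV 4.12 (cv2) and the standard library are available. Lean on these libraries where they do the work, as an engineer would, in place of code of your own. Each camera call takes 0.05 s, during which the arm holds its last target. There are 200 camera calls.

## Task

Beyond the grey divider, pick up the white ceramic dressing stick and slide it, nose first and lying flat, along the channel of the small hold-down jig: its nose pushes the sprung roller arm up and back, passes beneath the roller and goes on to the end stop. Let go so that the roller bears down on the stick. Leave the steel pin gauge that lies near the stick where it is.

Things in the scene. Friction and masses are not known exactly. Their poses are not given: they have to be found in the camera images.
- stick: White ceramic dressing stick, a plain square bar 102 mm long, 10 mm wide, 9 mm high, 22 g, lying flat on the desk. Origin: centre of its underside; y axis along its length, z up. Both ends alike. Grip it about 30 mm from its middle, so that the other end can go under the roller. A divider 340 mm high stands between it and the robot (0.4 m off, turned 30 degrees): come over it from above.
- jig: Metal hold-down jig, 125 x 70 mm, 58 mm high, fixed on the desk. Origin: desk level, below the middle of the end stop's face. x: along the channel, the way the stick is pushed in; z up. The flat bed is 25 mm above the origin, from the open mouth at x = -66 mm to the stop at x = 0. The stop is 10 mm higher than the bed. Pushed home, the stick's middle is at x = -51 mm and its tail overhangs the mouth.
- mouth (a point): Point on the bed's surface in the middle of the channel's open mouth (x = -66 mm in the jig). Side rails 6 mm higher than the bed stand 18 mm apart and flare to about 27 mm here; in front of it is nothing but the desk. From here to where the roller begins are 28 mm of open bed, on which the stick's nose can be set down first.
- hold_roller: Black roller 28 mm across, 14 mm wide, free-turning on the sprung arm's end. Origin: its centre, at rest 24 mm before the stop, 18 mm above the bed, so 4 mm clear of it. The arm's hinge is behind the stop (jig x = 30 mm, 48 mm high): it swings up only. A stick pushed in along the bed rolls beneath and lifts it 5 mm. It bears down with 3 N; pushing in takes 5 to 10 N.
- pin: Bystander, not to be moved: pin gauge, a steel pin 82 mm long with a fatter six-sided holder 12 mm across at its middle, lying on the desk. It and the stick, about 100 mm apart, may have changed places. Origin: underside of the holder; y axis along its length.
Mind the look-alikes: they are no part of the job. What is shaped like the stick but pink or turquoise is not meant.

How it is judged:
At the end, for the whole second after the job is handed in: The stick lies at rest flat in the jig's channel (underside within 4 mm of the bed's height, middle within 8 mm of the channel's centre line, lengthwise within 10 degrees of it), its nose no more than 15 mm short of the end stop, with the roller bearing on it with more than 0.8 N (x of stick in the frame of jig between -0.066 and -0.045 m and y of stick in the frame of jig between -0.008 and 0.008 m and z of stick in the frame of jig between 0.021 and 0.029 m and angle between the y axis of stick and the x axis of jig, either way round below 0.175 rad and contact force between hold_roller and stick above 0.8 N and linear speed of stick below 0.02 m/s); the robot touches nothing.
It fails at once if the pin gauge is moved by more than 30 mm (distance of pin from where it was at the start of the episode above 0.03 m).
It also fails if it takes over 48 s, if anything falls off the work surface, if the arm or the gripper's body presses on something with over 40 N, if the wrist force passes 120 N, or if a joint passes its speed limit or range.

## Working session

There is one attempt and no reset: what is moved stays moved. The work goes in short steps, Python scripts to look and compute and a tool call to move; the robot and the scene stay as the last step left them, time stands still between calls to the robot, and variables do not carry over. Pictures are saved under pics/ and viewed, about 8 in all and at most 12, crops included, and the job is handed in when it is done.

Besides the shell and the picture viewer there is one more tool, called after "Call:" as name(argument=value, ...), one argument or row to a line, values as JSON. step_arm: Moves the arm, as the interface text tells. Its arguments: {"type":"object","properties":{"deltas":{"type":"array"},"fingers":{"type":"number"},"grip_force":{"type":"number"}},"required":["deltas"]}

```bash
mkdir -p pics
cat > h.py <<'E'
import numpy as np, cv2
from plant import robot, cams
def ray(p,xy):
    K=np.array([[p['fx'],0,p['cx']],[0,p['fy'],p['cy']],[0,0,1.]])
    u=cv2.undistortPoints(np.array([[xy]],float),K,np.array([p['k1'],0,0,0.]))[0,0]
    E=np.array(p['extrinsics']);R=E[:3,:3];c=-R.T@E[:3,3]
    return c,R.T@np.array([u[0],u[1],1])
def atz(p,xy,z):
    c,d=ray(p,xy); return c+d*(z-c[2])/d[2]
def proj(p,X):
    E=np.array(p['extrinsics']);Y=E[:3,:3]@np.array(X)+E[:3,3];u=Y[:2]/Y[2];u=u*(1+p['k1']*(u@u))
    return np.array([u[0]*p['fx']+p['cx'],u[1]*p['fy']+p['cy']])
def tri(obs):
    A=0;b=0
    for p,xy in obs:
        c,d=ray(p,xy);d=d/np.linalg.norm(d);P=np.eye(3)-np.outer(d,d);A=A+P;b=b+P@c
    X=np.linalg.solve(A,b); return X,[np.round(proj(p,X)-xy,1) for p,xy in obs]
def save(p,n): cv2.imwrite('pics/'+n,p['pixels'][:,:,::-1])
E
cat > a.py <<'E'
from h import *
np.set_printoptions(precision=4,suppress=True)
print(robot.hold_point_z, robot.read_state())
P={}
for n in ['scene','top','wrist']:
    p=cams.read_camera(n);P[n]=p;save(p,n+'0.png')
    print(n,'cam at',ray(p,[320,240])[0], p['fx'],p['k1'])
    for t in ['stick','pin','jig','mouth','hold_roller']:
        print(t,'pin',[(np.round(d['xy'],1),round(d['score'],2)) for d in cams.pinpoint(p,t)][:4])
        S=cams.silhouettes(p,t)[:4]
        for s in S:
            m=s['mask']; r=cv2.minAreaRect(np.argwhere(m)[:,::-1].astype(np.float32)) if m.any() else None
            print('   sil',np.round(s['xy'],1),round(s['score'],2),m.sum(),p['pixels'][m].mean(0).round(),r)
E
python3 a.py
```

```text
0.0188 {'t': 0.0, 'q': array([ 1.1396,  0.1311,  1.4893, -0.    ,  1.523 , -0.0854]), 'dq': array([ 0.0003,  0.0006, -0.0012, -0.0009,  0.0009,  0.0005]), 'joint_torque': array([  0.0005, -55.9836, -49.1763,   0.0769,   0.0351,  -0.0002]), 'tool_pos': array([0.2031, 0.564 , 0.2176]), 'orientation': array([-0.5404, -3.0943,  0.0028]), 'force': array([-0.5302,  0.6467,  0.6592]), 'wrist_torque': array([ 0.0359,  0.0033, -0.0469]), 'opening': 0.09330454311547516}
scene cam at [1.4003 0.2817 0.926 ] 538.1352613594629 -0.13026109751440326
stick pin [(array([409.8, 302.9]), 0.86), (array([315.2, 231. ]), 0.78), (array([219.3, 274.9]), 0.67)]
   sil [316.2 226.2] 0.77 227 [225. 224. 216.] ((312.2328186035156, 227.57562255859375), (6.299733638763428, 40.274417877197266), 57.80426788330078)
   sil [218.2 276.3] 0.72 270 [242. 164. 189.] ((221.5, 274.0000305175781), (7.155417442321777, 42.48529052734375), 26.56505012512207)
   sil [408.2 302.3] 0.6 303 [ 69. 181. 175.] ((409.0091552734375, 306.197265625), (48.12942123413086, 6.269848823547363), 1.7357046604156494)
pin pin [(array([341. , 258.2
[... 1617 characters left out ...]
432.1, 314.8]), 0.96), (array([425.7, 312.9]), 0.22)]
   sil [430.  314.5] 0.92 3344 [124. 126. 126.] ((431.33917236328125, 318.0277404785156), (79.01728057861328, 43.7242546081543), 37.504146575927734)
mouth pin []
   sil [433.4 315.1] 0.92 3294 [124. 126. 126.] ((431.2852478027344, 317.9249572753906), (77.83365631103516, 43.41276550292969), 37.69424057006836)
hold_roller pin [(array([427.7, 312.1]), 0.61)]
   sil [426.7 314.4] 0.43 159 [29. 29. 29.] ((427.41998291015625, 312.4399719238281), (17.600000381469727, 9.399999618530273), 36.869895935058594)
wrist cam at [0.1341 0.5898 0.3839] 415.2238581179823 -0.08667321410757493
stick pin []
pin pin []
jig pin []
mouth pin []
hold_roller pin []
```

View pics/scene0.png

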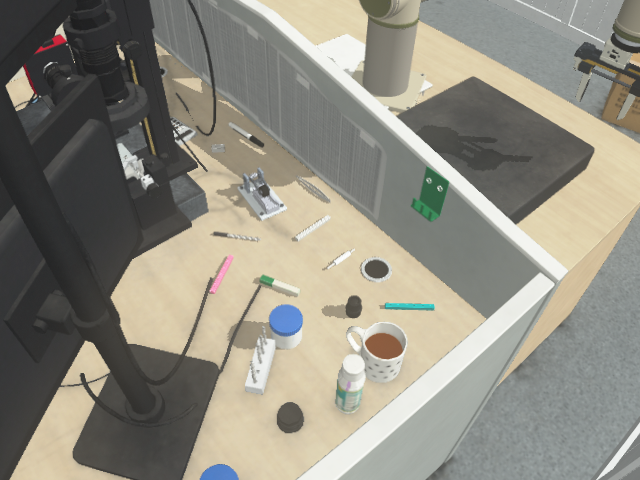

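View pics/top0.png

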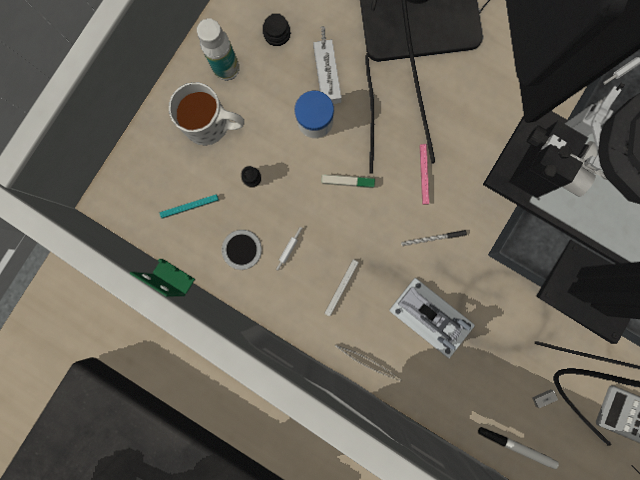

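```bash
cat > b.py <<'E'
from h import *
np.set_printoptions(precision=4,suppress=True)
s=cams.read_camera('scene');t=cams.read_camera('top')
def pp(p,n): return [d['xy'] for d in cams.pinpoint(p,n)]
for n in ['jig','hold_roller','pin']:
    a,b=pp(s,n),pp(t,n)
    if a and b: print(n,tri([(s,a[0]),(t,b[0])]))
m=pp(s,'mouth')
if m: print('mouth z.025',atz(s,m[0],.025))
for p,nm in((s,'scene'),(t,'top')):
  for n,z in(('stick',.009),('pin',.006)):
    for S in cams.silhouettes(p,n):
        mk=S['mask']; c=p['pixels'][mk].mean(0)
        if np.ptp(c)>25: continue
        uv=np.argwhere(mk)[:,::-1].astype(float); W=np.array([atz(p,x,z)[:2] for x in uv])
        ctr,(w,h),a=cv2.minAreaRect(W.astype(np.float32)*1000)
        cc=W-W.mean(0);ev,V=np.linalg.eigh(cc.T@cc);d=V[:,1]
        print(nm,n,'mean',W.mean(0),'rect',ctr,w,h,'yaw',np.degrees(np.arctan2(d[1],d[0]))%180)
E
python3 b.py
```

```text
jig (array([ 0.5813, -0.1552,  0.0037]), [array([0.7, 0.1]), array([ 1.1, -0.3])])
hold_roller (array([ 0.5872, -0.1348,  0.0405]), [array([-0.7, -0.1]), array([-1. ,  0.3])])
pin (array([ 0.6864,  0.0906, -0.0113]), [array([-1.7, -0. ]), array([-2.1,  0.6])])
mouth z.025 [ 0.6184 -0.0979  0.025 ]
scene stick mean [0.6261 0.0045] rect (628.1541137695312, 2.1734771728515625) 17.07135581970215 97.87022399902344 yaw 151.55603788810006
top stick mean [0.6232 0.0029] rect (624.221923828125, 2.339996337890625) 10.57961654663086 100.2587890625 yaw 153.3290294585537
top pin mean [0.6853 0.0917] rect (686.2691650390625, 91.39765930175781) 10.415960311889648 76.08084106445312 yaw 153.15457352568055
```

The scene view shows the white stick at (313,228), the pin at (340,258), the jig at (262,195) and the microscope on the left. The top view has the stick at (342,288), the pin at (290,248), and the jig at (431,317) with its open mouth to the upper left. I'll check clearances, then move.

```bash
cat > c.py <<'E'
from h import *
np.set_printoptions(precision=3,suppress=True)
s=cams.read_camera('scene');t=cams.read_camera('top')
print(s['extrinsics'][:3,:3],t['extrinsics'][:3,:3])
for xy in [(240,320),(400,425),(100,240)]: print('wall top',atz(t,xy,.34))
for xy in [(280,60),(420,170)]: print('wall top s',atz(s,xy,.34))
for xy in [(490,185),(540,290),(615,345)]: print('base top',[atz(t,xy,z) for z in(0,.05,.1,.3)])
for xy in [(205,205),(190,230)]: print('base s',[atz(s,xy,z) for z in(0,.05,.1)])
for z in (.1,.2,.3,.4,.5): print('head',z,atz(t,(535,140),z),'scene px',proj(s,atz(t,(535,140),z)),atz(t,(515,100),z),proj(s,atz(t,(515,100),z)))
E
python3 c.py
```

```text
[[-0.348  0.937  0.019]
 [ 0.696  0.272 -0.664]
 [-0.628 -0.218 -0.747]] [[ 0.027 -0.999 -0.025]
 [-0.996 -0.025 -0.088]
 [ 0.087  0.027 -0.996]]
wall top [0.586 0.116 0.34 ]
wall top [ 0.48  -0.058  0.34 ]
wall top [0.668 0.274 0.34 ]
wall top s [ 0.501 -0.123  0.34 ]
wall top s [0.726 0.222 0.34 ]
base top [array([ 0.803, -0.245,  0.   ]), array([ 0.794, -0.231,  0.05 ]), array([ 0.784, -0.218,  0.1  ]), array([ 0.747, -0.163,  0.3  ])]
base top [array([ 0.629, -0.328,  0.   ]), array([ 0.629, -0.31 ,  0.05 ]), array([ 0.628, -0.292,  0.1  ]), array([ 0.627, -0.22 ,  0.3  ])]
base top [array([ 0.542, -0.45 ,  0.   ]), array([ 0.546, -0.426,  0.05 ]), array([ 0.55 , -0.401,  0.1  ]), array([ 0.567, -0.304,  0.3  ])]
base s [array([ 0.649, -0.266,  0.   ]), array([ 0.69 , -0.237,  0.05 ]), array([ 0.73 , -0.207,  0.1  ])]
base s [array([ 0.733, -0.26 ,  0.   ]), array([ 0.769, -0.231,  0.05 ]), array([ 0.805, -0.202,  0.1  ])]
head 0.1 [ 0.855 -0.286  0.1  ] scene px [142.186 236.039] [ 0.917 -0.256  0.1  ] [138.088 262.458]
head 0.2 [ 0.828 -0.25   0.2  ] scene px [153.797 197.035] [ 0.883 -0.224  0.2  ] [150.241 220.319]
head 0.3 [ 0.801 -0.215  0.3  ] scene px [167.329 152.674] [ 0.849 -0.192  0.3  ] [164.402 172.51 ]
head 0.4 [ 0.774 -0.18   0.4  ] scene px [183.187 102.105] [ 0.815 -0.16   0.4  ] [180.967 118.213]
head 0.5 [ 0.747 -0.145  0.5  ] scene px [201.853  44.444] [ 0.78  -0.129  0.5  ] [200.397  56.632]
```

Call:
step_arm(
  deltas=[
    {"offset":[0,0,-5],"roll":0},
    {"offset":[0,0,-5],"roll":0.06},
    {"offset":[0,0,-5],"roll":0.06},
    {"offset":[0,0,-5],"roll":0},
  ],
)

```text
t: 2.9
tool_pos: [0.2032, 0.5643, 0.4204]
orientation: [0.726, 3.056, 0.0]
force: [0.3, 0.1, 0.3]
opening: 0.0929
```

Run:
```python
import cv2
i=cv2.imread('pics/top0.png')[200:480,150:530]
i=cv2.convertScaleAbs(i,alpha=1.5,beta=10)
cv2.imwrite('pics/crop1.png',cv2.resize(i,None,fx=2.1,fy=2.1,interpolation=cv2.INTER_CUBIC))
```

```text
(no output)
```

View pics/crop1.png

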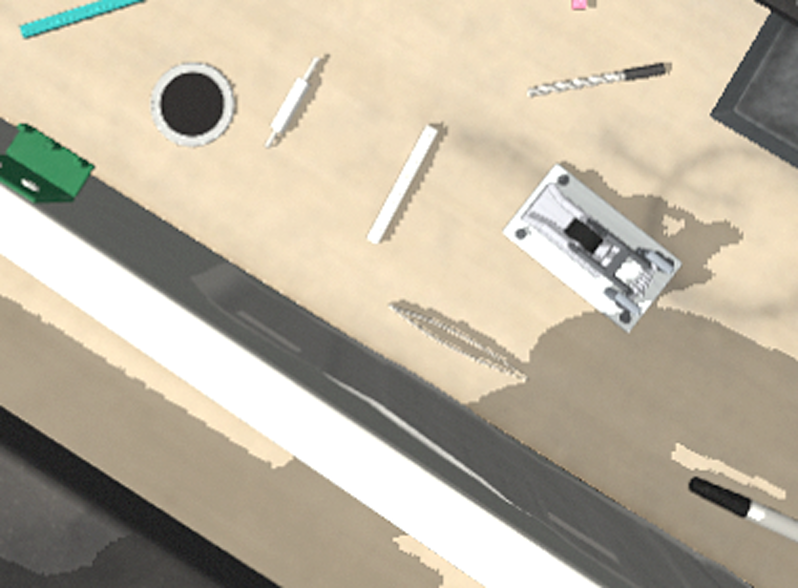

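The crop shows the wall's light top band, its dark inner face, and the jig with its mouth at the upper left. I'll measure the wall and the jig corners.

```bash
cat > d.py <<'E'
from h import *
np.set_printoptions(precision=4,suppress=True)
t=cams.read_camera('top');n=np.array([.86,-.51,0])
f=lambda x,y:(150+x/2.1,200+y/2.1)
for c in [(300,375),(500,500)]:print('wall inner top',atz(t,f(*c),.34),n@atz(t,f(*c),.34))
for c in [(300,290),(550,455)]:print('wall inner bottom',atz(t,f(*c),0),n@atz(t,f(*c),0))
for z in (0.005,.02):
  C=[atz(t,f(*c),z) for c in [(558,165),(503,232),(632,330),(682,268)]]
  a=((C[3]+C[2])-(C[0]+C[1]))/2; print('jig',z,C,np.linalg.norm(a),np.linalg.norm(C[0]-C[1]),np.degrees(np.arctan2(a[1],a[0])),'mid mouth',(C[0]+C[1])/2,'far',(C[2]+C[3])/2)
E
python3 d.py
```

```text
wall inner top [0.5253 0.057  0.34  ] 0.4226891560243129
wall inner top [ 0.4665 -0.0454  0.34  ] 0.42432047417777835
wall inner bottom [0.5391 0.0794 0.    ] 0.4231195320057022
wall inner bottom [ 0.4177 -0.1188  0.    ] 0.41982852877837684
jig 0.005 [array([ 0.6427, -0.1213,  0.005 ]), array([ 0.5891, -0.0789,  0.005 ]), array([ 0.516 , -0.1804,  0.005 ]), array([ 0.5649, -0.2189,  0.005 ])] 0.12486867356433952 0.06829222779523639 -127.15721701810345 mid mouth [ 0.6159 -0.1001  0.005 ] far [ 0.5405 -0.1996  0.005 ]
jig 0.02 [array([ 0.6424, -0.1191,  0.02  ]), array([ 0.5896, -0.0774,  0.02  ]), array([ 0.5177, -0.1772,  0.02  ]), array([ 0.5658, -0.2152,  0.02  ])] 0.12291940842159518 0.06722615048888128 -127.15721701810351 mid mouth [ 0.616  -0.0982  0.02  ] far [ 0.5417 -0.1962  0.02  ]
```

Call:
step_arm(
  deltas=[
    {"offset":[-5,-2.6,0],"roll":0},
    {"offset":[-5,-2.6,0],"roll":0},
    {"offset":[-5,-2.6,0],"roll":0},
    {"offset":[-5,-2.6,0],"roll":0},
    {"offset":[-5,-2.6,0],"roll":0},
    {"offset":[-5,-2.6,0],"roll":0},
    {"offset":[-5,-2.6,0],"roll":0},
    {"offset":[-5,-2.6,0],"roll":0},
    {"offset":[-5,-2.6,0],"roll":0},
    {"offset":[-5,-2.6,0],"roll":0},
    {"offset":[-5,-2.6,0],"roll":0},
    {"offset":[-5,-2.6,0],"roll":0},
  ],
)

```text
t: 4.45
tool_pos: [0.6002, 0.0146, 0.4186]
orientation: [0.725, 3.056, 0.0]
force: [0.0, 0.6, -0.3]
opening: 0.093
```

Call:
step_arm(
  deltas=[
    {"offset":[0,0,5],"roll":0},
    {"offset":[0,0,5],"roll":0},
    {"offset":[0,0,5],"roll":0},
    {"offset":[0,0,5],"roll":0},
    {"offset":[0,0,0],"roll":0},
  ],
)

```text
t: 5.08
tool_pos: [0.596, 0.0164, 0.2134]
orientation: [-0.723, -3.048, 0.003]
force: [0.7, 0.7, 0.2]
opening: 0.093
```

```bash
cat > e.py <<'E'
from h import *
import sys
np.set_printoptions(precision=4,suppress=True)
st=robot.read_state();print(st['t'],st['q'],st['tool_pos'],st['orientation'],st['force'])
p=cams.read_camera('wrist');save(p,sys.argv[1])
for t in ['stick','pin','jig','mouth','hold_roller']:
    z={'stick':0,'pin':0,'jig':0,'mouth':.025,'hold_roller':.043}[t]
    print(t,[(np.round(d['xy'],1),round(d['score'],2),atz(p,d['xy'],z)[:2]) for d in cams.pinpoint(p,t)][:3])
for S in cams.silhouettes(p,'stick'):
    mk=S['mask']; c=p['pixels'][mk].mean(0)
    W=np.array([atz(p,x,.009)[:2] for x in np.argwhere(mk)[:,::-1].astype(float)])
    ctr,(w,h),a=cv2.minAreaRect(W.astype(np.float32)*1000)
    cc=W-W.mean(0);ev,V=np.linalg.eigh(cc.T@cc);d=V[:,1]
    print(S['score'],c,'mean',W.mean(0),'rect',ctr,w,h,'yaw',np.degrees(np.arctan2(d[1],d[0]))%180)
E
python3 e.py wrist1.png
```

```text
5.075 [-0.0584  0.1323  1.4958  0.      1.5231 -1.1634] [0.596  0.0164 0.2134] [-0.7229 -3.0477  0.0026] [0.741  0.7034 0.2472]
stick [(array([618.3, 254.4]), 0.91, array([0.7563, 0.2603])), (array([295.7, 452.5]), 0.75, array([ 0.8155, -0.1325]))]
pin [(array([437.9, 272.8]), 0.83, array([0.6907, 0.0893]))]
jig [(array([162.4, 280.2]), 0.69, array([ 0.5771, -0.154 ]))]
mouth [(array([222.1, 301. ]), 0.88, array([ 0.6163, -0.1012])), (array([162.9, 276.7]), 0.64, array([ 0.5715, -0.1383]))]
hold_roller [(array([168.5, 299.5]), 0.69, array([ 0.5896, -0.1358]))]
0.64 [175.3665 109.0771 127.2368] mean [ 0.7918 -0.1312] rect (792.7635498046875, -131.36241149902344) 57.696044921875 15.146650314331055 yaw 3.644079195070617
0.63 [ 47.4804 104.2335 102.9617] mean [0.7585 0.2465] rect (758.2399291992188, 247.84893798828125) 17.02695083618164 75.96083068847656 yaw 109.72523009706511
0.56 [165.4145 164.5803 160.1105] mean [0.6246 0.0037] rect (625.9246215820312, 3.0932750701904297) 9.592155456542969 101.17466735839844 yaw 153.30726414138744
```

View pics/wrist1.png

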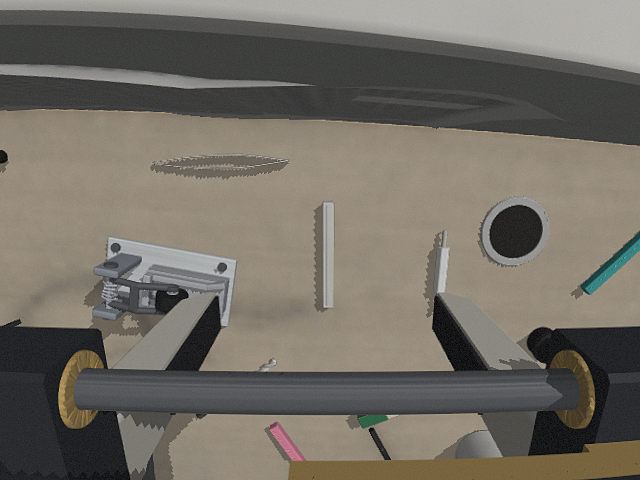

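The stick is at (328,255) in the wrist picture, upright and centred between the fingers. The pin at (442,265) is well outside the half-closed jaws. Going down.

Call:
step_arm(
  deltas=[
    {"offset":[-0.15,0,5],"roll":0},
    {"offset":[0,0,5],"roll":0},
    {"offset":[0,0,4],"roll":0},
    {"offset":[0,0,3],"roll":0},
    {"offset":[0,0,2],"roll":0},
    {"offset":[0,0,0],"roll":0},
    {"offset":[0,0,0],"roll":0},
  ],
  fingers=5,
  grip_force=30,
)

```text
t: 6.3
tool_pos: [0.602, 0.0155, 0.0304]
orientation: [0.724, 3.054, 0.001]
force: [-0.2, 0.0, 0.7]
opening: 0.0504
```

Call:
step_arm(
  deltas=[
    {"offset":[0.4,-0.1,1.2],"roll":0},
    {"offset":[0,0,1.0],"roll":0},
    {"offset":[0,0,0.5],"roll":0},
    {"offset":[0,0,0],"roll":0},
    {"offset":[0,0,0],"roll":0},
  ],
)

```text
t: 6.92
tool_pos: [0.5967, 0.0165, 0.0017]
orientation: [0.725, 3.057, 0.0]
force: [-0.0, 0.1, 0.9]
opening: 0.0499
```

Call:
step_arm(
  deltas=[
    {"offset":[0,0,-0.1],"roll":0},
    {"offset":[0,0,0],"roll":0},
    {"offset":[0,0,0],"roll":0},
    {"offset":[0,0,0],"roll":0},
    {"offset":[0,0,0],"roll":0},
    {"offset":[0,0,0],"roll":0},
  ],
  fingers=0,
  grip_force=40,
)

```text
t: 7.68
tool_pos: [0.5966, 0.0165, 0.0026]
orientation: [-0.725, -3.057, 0.0]
force: [-0.1, 0.0, -0.4]
opening: 0.0098
```

Call:
step_arm(
  deltas=[
    {"offset":[0,0,-3],"roll":0},
    {"offset":[0,0,-4],"roll":0},
    {"offset":[-3,0.2,-3],"roll":0},
    {"offset":[-3,0.2,0],"roll":0},
    {"offset":[-2.8,0.2,0],"roll":0},
  ],
)

```text
t: 8.3
tool_pos: [0.6792, -0.0181, 0.1035]
orientation: [0.725, 3.055, 0.0]
force: [-0.0, -0.8, -0.8]
opening: 0.0104
```

Call:
step_arm(
  deltas=[
    {"offset":[0,0,0],"roll":0.174},
    {"offset":[0,0,0],"roll":0.174},
    {"offset":[0,0,0],"roll":0.174},
    {"offset":[0,0,0],"roll":0.174},
    {"offset":[0,0,0],"roll":0.174},
    {"offset":[0,0,0],"roll":0.174},
    {"offset":[0,0,0],"roll":0.174},
    {"offset":[0,0,0],"roll":0.174},
    {"offset":[0,0,0],"roll":0.174},
    {"offset":[0,0,0],"roll":0.174},
    {"offset":[0,0,0],"roll":0},
    {"offset":[0,0,0],"roll":0},
  ],
)

```text
t: 9.8
tool_pos: [0.6779, -0.0177, 0.1025]
orientation: [-2.801, -1.422, 0.0]
force: [0.6, -0.1, -0.1]
opening: 0.0099
```

```bash
cat > f.py <<'E'
from h import *
import sys
np.set_printoptions(precision=4,suppress=True)
st=robot.read_state();print(st['t'],st['q'],st['tool_pos'],st['orientation'],st['force'],st['opening'])
zs=float(sys.argv[2])
T=cv2.Rodrigues(np.array(st['orientation']))[0]; print('tool x yaw',np.degrees(np.arctan2(T[1,0],T[0,0])))
P={n:cams.read_camera(n) for n in('scene','top','wrist')}
for k,p in P.items():
    save(p,k+sys.argv[1]+'.png')
    for t,z in(('jig',0),('mouth',.025),('hold_roller',.043)):
        print(k,t,[(np.round(d['xy'],1),round(d['score'],2),atz(p,d['xy'],z)[:2]) for d in cams.pinpoint(p,t)][:2])
    for S in cams.silhouettes(p,'stick'):
        mk=S['mask']; c=p['pixels'][mk].mean(0)
        if np.ptp(c)>25: continue
        W=np.array([atz(p,x,zs)[:2] for x in np.argwhere(mk)[:,::-1].astype(float)])
        ctr,(w,h),a=cv2.minAreaRect(W.astype(np.float32)*1000)
        cc=W-W.mean(0);ev,V=np.linalg.eigh(cc.T@cc);d=V[:,1];q=cc@d
        print('  ',k,S['score'],S['xy'],'mean',W.mean(0),'rect',ctr,w,h,'yaw',np.degrees(np.arctan2(d[1],d[0]))%180-180,'ends',W[q.argmin()],W[q.argmax()])
E
python3 f.py 2 .106
```

```text
9.8 [-0.1017  0.4127  1.3693 -0.      1.3598  0.5294] [ 0.6779 -0.0177  0.1025] [-2.8011 -1.4224  0.0003] [ 0.5583 -0.0834 -0.1489] 0.009943288487784552
tool x yaw 53.842926558363295
scene jig [(array([271.1, 207.9]), 0.59, array([ 0.6001, -0.1145])), (array([258. , 199.1]), 0.56, array([ 0.5846, -0.1559]))]
scene mouth [(array([272. , 209.2]), 0.82, array([ 0.6248, -0.1002]))]
scene hold_roller []
top jig []
top mouth [(array([407.6, 293.3]), 0.57, array([ 0.6182, -0.1056]))]
top hold_roller []
wrist jig [(array([322.3, 456.3]), 0.6, array([ 0.5749, -0.1528]))]
wrist mouth [(array([326.6, 404.7]), 0.73, array([ 0.6175, -0.1006]))]
wrist hold_roller []
   wrist 0.56 [326.6, 344.6] mean [ 0.6666 -0.0335] rect (661.6115112304688, -40.255821228027344) 96.46589660644531 11.090556144714355 yaw -126.2914296850578 ends [ 0.636  -0.0813] [ 0.692  -0.0027]
```

View pics/wrist2.png

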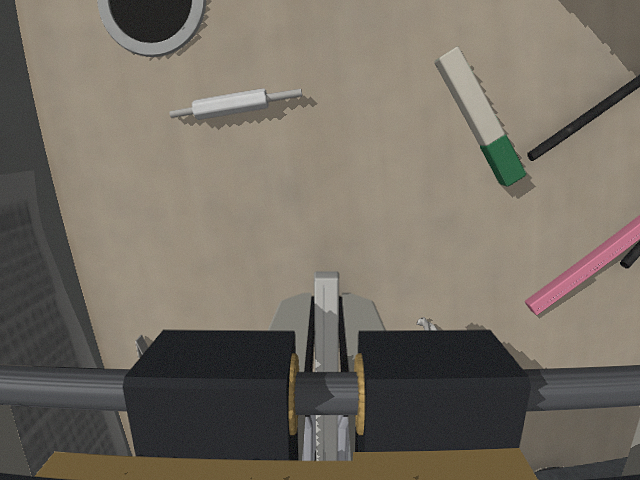

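The stick is held straight on its tool axis, with its tail at (327,275), and the pin lies undisturbed at (235,103). I'll pin down the jig's yaw from straight edges in the earlier pictures.

```bash
cat > g.py <<'E'
from h import *
np.set_printoptions(precision=4,suppress=True)
def T(r,t):
    M=np.eye(4);M[:3,:3]=cv2.Rodrigues(np.array(r,float))[0];M[:3,3]=t;return M
st=robot.read_state();w=cams.read_camera('wrist');t=cams.read_camera('top');s=cams.read_camera('scene')
ct=np.array(w['extrinsics'])@T(st['orientation'],st['tool_pos'])
w1=dict(w);w1['extrinsics']=ct@np.linalg.inv(T([-.7229,-3.0477,.0026],[.596,.0164,.2134]))
lsd=cv2.createLineSegmentDetector()
for nm,p,f,(x0,y0,x1,y1) in(('top',t,'top0.png',(380,270,480,365)),('wrist1',w1,'wrist1.png',(90,225,245,335)),('scene',s,'scene0.png',(230,160,295,225))):
    g=cv2.resize(cv2.imread('pics/'+f,0)[y0:y1,x0:x1],None,fx=4,fy=4,interpolation=cv2.INTER_CUBIC)
    for L in lsd.detect(g)[0][:,0]:
        a=np.array([x0+L[0]/4,y0+L[1]/4]);b=np.array([x0+L[2]/4,y0+L[3]/4])
        for z in (.006,):
            A,B=atz(p,a,z),atz(p,b,z);d=B-A;l=np.hypot(*d[:2]);y=np.degrees(np.arctan2(d[1],d[0]))%180-180
            y2=y if abs(y+127)<10 else (y-90 if abs(y-90+127)<10 else y+90 if abs(y+90+127)<10 else None)
            if l>.03 and y2 is not None: 
                u=np.array([np.cos(np.radians(-126.8)),np.sin(np.radians(-126.8))]);v=np.array([-u[1],u[0]]);m=(A+B)[:2]/2-np.array([.617,-.0995])
                print(nm,a.round(),b.round(),'len %.3f'%l,'yaw %.1f'%y2,'long' if abs(y-y2)<1 else 'cross','x %.4f y %.4f'%(m@u,m@v))
E
python3 g.py
```

```text
top [456. 349.] [468. 334.] len 0.031 yaw -127.6 cross x 0.1241 y -0.0009
top [398. 303.] [410. 288.] len 0.032 yaw -127.4 cross x 0.0034 y -0.0003
top [434. 305.] [452. 319.] len 0.037 yaw -126.3 long x 0.0699 y 0.0175
top [412. 288.] [399. 304.] len 0.034 yaw -127.7 cross x 0.0059 y -0.0001
top [414. 278.] [389. 311.] len 0.067 yaw -127.2 cross x 0.0001 y -0.0013
top [433. 333.] [403. 308.] len 0.064 yaw -127.6 long x 0.0465 y -0.0184
top [390. 311.] [427. 341.] len 0.077 yaw -127.2 long x 0.0395 y -0.0356
top [474. 324.] [442. 300.] len 0.065 yaw -127.1 long x 0.0896 y 0.0332
top [443. 300.] [421. 282.] len 0.046 yaw -127.4 long x 0.0350 y 0.0336
wrist1 [230. 279.] [225. 311.] len 0.035 yaw -127.8 cross x 0.0019 y 0.0011
wrist1 [228. 324.] [236. 260.] len 0.067 yaw -127.4 cross x -0.0020 y -0.0018
wrist1 [236. 260.] [109. 237.] len 0.123 yaw -127.3 long x 0.0593 y -0.0359
wrist1 [209. 285.] [155. 275.] len 0.053 yaw -127.3 long x 0.0474 y -0.0063
wrist1 [153. 264.] [230. 278.] len 0.075 yaw -127.3 long x 0.0391 y -0.0172
scene [266. 213.] [253. 196.] len 0.067 yaw -127.3 long x 0.0424 y 0.0166
scene [279. 209.] [268. 214.] len 0.030 yaw -127.9 cross x 0.0026 y -0.0013
scene [237. 188.] [256. 213.] len 0.099 yaw -127.0 long x 0.0695 y 0.0356
scene [282. 202.] [274. 192.] len 0.042 yaw -127.2 long x 0.0403 y -0.0347
```

Jig yaw is −127.3° in all three views. The stick needs a 0.02 rad roll and is otherwise on line. I'll lower it in front of the mouth.

Call:
step_arm(
  deltas=[
    {"offset":[0,0,2],"roll":0.02},
    {"offset":[0,0,2.5],"roll":0},
    {"offset":[0,0,1.5],"roll":0},
    {"offset":[0,0,0.9],"roll":0},
    {"offset":[0,0,0],"roll":0},
    {"offset":[0,0,0],"roll":0},
  ],
)

```text
t: 11.45
tool_pos: [0.6787, -0.0178, 0.0346]
orientation: [2.817, 1.388, 0.002]
force: [-0.7, 0.4, -0.1]
opening: 0.0099
```

```bash
python3 f.py 3 .039
python3 - <<'E'
import cv2,numpy as np
a=cv2.imread('pics/scene3.png')[150:260,200:350];b=cv2.imread('pics/top3.png')[210:360,340:500]
a=cv2.resize(a,(600,440),interpolation=cv2.INTER_CUBIC)
cv2.imwrite('pics/crop3.png',a)
E
```

```text
11.45 [-0.1016  0.481   1.4111 -0.      1.2479  0.5534] [ 0.6787 -0.0178  0.0346] [2.8172 1.3883 0.002 ] [-0.7463  0.4321 -0.0893] 0.009897827405756718
tool x yaw 52.468124696148934
scene jig [(array([258.4, 197. ]), 0.78, array([ 0.5777, -0.158 ]))]
scene mouth [(array([272.2, 208.7]), 0.97, array([ 0.6231, -0.1004]))]
scene hold_roller [(array([264.5, 191.7]), 0.65, array([ 0.5948, -0.1316]))]
top jig [(array([436.4, 319.2]), 0.93, array([ 0.5767, -0.1569]))]
top mouth [(array([406.8, 293.6]), 0.9, array([ 0.6176, -0.1043]))]
top hold_roller []
   top 0.49 [391.2, 287.3] mean [ 0.6291 -0.0779] rect (628.8153686523438, -77.5080795288086) 11.546212196350098 5.797117710113525 yaw -110.29387553636558 ends [ 0.6293 -0.0835] [ 0.6321 -0.0723]
wrist jig []
wrist mouth []
wrist hold_roller []
```

View pics/crop3.png

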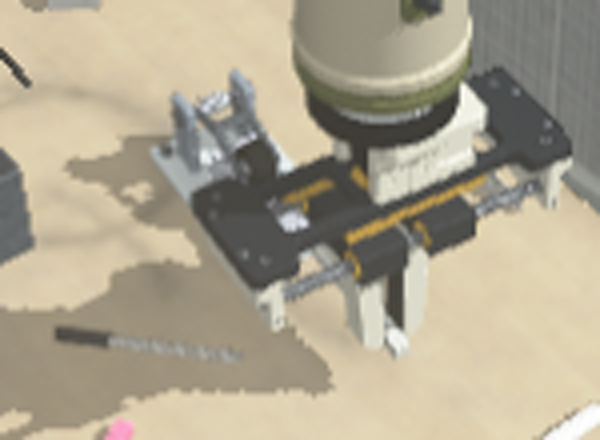

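Call:
step_arm(
  deltas=[
    {"offset":[0,0,0.5],"roll":0},
    {"offset":[-1,0,0],"roll":0},
    {"offset":[-1,0,0],"roll":0},
    {"offset":[-1,0,0],"roll":0},
    {"offset":[-1,0,0],"roll":0},
    {"offset":[0,0,0],"roll":0},
    {"offset":[0,0,0],"roll":0},
  ],
)

```text
t: 13.08
tool_pos: [0.6537, -0.0494, 0.0288]
orientation: [2.818, 1.388, 0.001]
force: [0.5, 1.4, -1.4]
opening: 0.0101
```

Call:
step_arm(
  deltas=[
    {"offset":[0,0,0.1],"roll":0},
    {"offset":[0,0,0],"roll":0},
    {"offset":[0,0,0],"roll":0},
  ],
)

```text
t: 13.45
tool_pos: [0.6536, -0.0492, 0.0276]
orientation: [-2.818, -1.389, 0.0]
force: [0.4, -0.2, -0.2]
opening: 0.0098
```

```bash
python3 f.py 4 .034
python3 - <<'E'
import cv2,numpy as np
a=cv2.imread('pics/scene4.png')[150:260,200:350];b=cv2.imread('pics/top4.png')[230:360,350:500]
a=cv2.resize(a,(450,330),interpolation=cv2.INTER_CUBIC);b=cv2.resize(b,(345,330),interpolation=cv2.INTER_CUBIC)
cv2.imwrite('pics/crop4.png',np.hstack([a,b]))
E
```

```text
13.45 [-0.1533  0.4333  1.4883  0.      1.22    0.5014] [ 0.6536 -0.0492  0.0276] [-2.8177 -1.3892  0.    ] [ 0.4297 -0.1795 -0.2409] 0.009849731907751576
tool x yaw 52.48900739917544
scene jig [(array([256.5, 196.7]), 0.83, array([ 0.5785, -0.1627]))]
scene mouth [(array([273.4, 206.9]), 0.75, array([ 0.6168, -0.1001]))]
scene hold_roller [(array([341.6, 259.8]), 0.5, array([0.7214, 0.1014]))]
   scene 0.62 [292.4, 226.7] mean [ 0.6571 -0.0495] rect (641.0159912109375, -69.7696304321289) 92.10311889648438 11.309842109680176 yaw -124.9566125617726 ends [ 0.616  -0.1087] [ 0.6701 -0.034 ]
top jig [(array([433.8, 312.8]), 0.8, array([ 0.5871, -0.1525]))]
top mouth [(array([408.5, 292.2]), 0.81, array([ 0.62 , -0.107]))]
top hold_roller [(array([428.8, 313. ]), 0.43, array([ 0.5881, -0.137 ]))]
wrist jig []
wrist mouth [(array([330.8, 428.9]), 0.89, array([ 0.6177, -0.0998]))]
wrist hold_roller []
```

View pics/crop4.png

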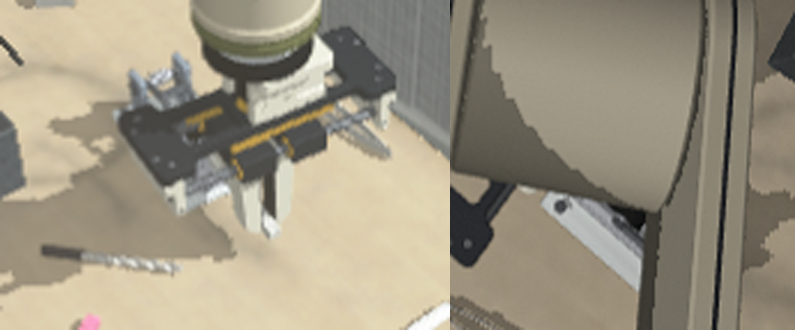

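The scene crop shows the held tail outside the mouth with the nose already over the bed, and the forces are near zero. Pushing in.

Call:
step_arm(
  deltas=[
    {"offset":[-0.5,0,0.05],"roll":0},
    {"offset":[-0.5,0,0],"roll":0},
    {"offset":[-0.4,0,0],"roll":0},
    {"offset":[-0.4,0,0],"roll":0},
    {"offset":[0,0,0],"roll":0},
  ],
  grip_force=50,
)

```text
t: 14.82
tool_pos: [0.6428, -0.0639, 0.0275]
orientation: [2.818, 1.388, 0.001]
force: [1.1, 2.3, 2.0]
opening: 0.0102
```

Call:
step_arm(
  deltas=[
    {"offset":[-0.4,0,0],"roll":0},
    {"offset":[-0.4,0,0],"roll":0},
    {"offset":[-0.4,0,0],"roll":0},
    {"offset":[-0.4,0,0],"roll":0},
    {"offset":[0,0,0],"roll":0},
  ],
)

```text
t: 15.45
tool_pos: [0.6328, -0.0769, 0.0274]
orientation: [2.818, 1.388, -0.0]
force: [1.8, 2.6, 5.5]
opening: 0.01
```

Call:
step_arm(
  deltas=[
    {"offset":[-0.3,0,0],"roll":0},
    {"offset":[-0.3,0,0],"roll":0},
    {"offset":[-0.2,0,0],"roll":0},
    {"offset":[0,0,0],"roll":0},
  ],
)

```text
t: 15.95
tool_pos: [0.6283, -0.0828, 0.0275]
orientation: [2.818, 1.389, 0.001]
force: [2.2, 2.5, 5.3]
opening: 0.0101
```

```bash
python3 f.py 5 .034
```

```text
15.95 [-0.2119  0.3798  1.5576  0.0001  1.2034  0.4431] [ 0.6283 -0.0828  0.0275] [2.8177 1.3886 0.0009] [2.1636 2.5056 5.3211] 0.01006032164454704
tool x yaw 52.468480206253226
scene jig []
scene mouth [(array([271.5, 207.7]), 0.69, array([ 0.6208, -0.1032]))]
scene hold_roller []
   scene 0.45 [281.7, 214.8] mean [ 0.6368 -0.0764] rect (624.7142333984375, -92.03314971923828) 71.79197692871094 14.500290870666504 yaw -125.86279891274827 ends [ 0.6083 -0.1248] [ 0.6503 -0.0665]
top jig [(array([434.7, 316.6]), 0.79, array([ 0.5809, -0.1541]))]
top mouth []
top hold_roller []
wrist jig [(array([330.4, 436.8]), 0.82, array([ 0.5769, -0.1536]))]
wrist mouth [(array([328.3, 355.9]), 0.94, array([ 0.6159, -0.1006]))]
wrist hold_roller [(array([329.6, 463.4]), 0.71, array([ 0.5892, -0.1362]))]
   wrist 0.85 [326.1, 331.1] mean [ 0.6242 -0.0885] rect (618.1731567382812, -96.35116577148438) 77.5338134765625 10.712024688720703 yaw -127.61519205094982 ends [ 0.5969 -0.1289] [ 0.6391 -0.0635]
```

Call:
step_arm(
  deltas=[
    {"offset":[-0.2,0,0],"roll":0},
    {"offset":[-0.2,0,0],"roll":0},
    {"offset":[0,0,0],"roll":0},
  ],
)

```text
t: 17.08
tool_pos: [0.6259, -0.0859, 0.0276]
orientation: [2.818, 1.389, 0.001]
force: [3.3, 3.0, 5.2]
opening: 0.01
```

Call:
step_arm(
  deltas=[
    {"offset":[-0.15,0,0],"roll":0},
    {"offset":[-0.15,0,0],"roll":0},
    {"offset":[0,0,0],"roll":0},
  ],
)

```text
t: 17.45
tool_pos: [0.6256, -0.0862, 0.0276]
orientation: [-2.817, -1.389, -0.007]
force: [10.4, 11.5, 0.5]
opening: 0.0098
```

The stop is felt (15 N). I'll relax the push, let go and rise.

Call:
step_arm(
  deltas=[
    {"offset":[0.2,0,0],"roll":0},
    {"offset":[0,0,0],"roll":0},
  ],
)

```text
t: 17.7
tool_pos: [0.6257, -0.0861, 0.0276]
orientation: [2.818, 1.389, 0.002]
force: [3.3, 5.7, 4.9]
opening: 0.0101
```

Call:
step_arm(
  deltas=[
    {"offset":[0,0,0],"roll":0},
    {"offset":[0,0,0],"roll":0},
    {"offset":[0,0,0],"roll":0},
    {"offset":[0,0,-0.5],"roll":0},
    {"offset":[0,0,-2],"roll":0},
    {"offset":[0,0,-4],"roll":0},
    {"offset":[0,0,-5],"roll":0},
    {"offset":[5,0,-5],"roll":0},
    {"offset":[5,0,0],"roll":0},
    {"offset":[0,0,0],"roll":0},
  ],
  fingers=4,
)

```text
t: 18.95
tool_pos: [0.6842, -0.009, 0.1889]
orientation: [2.815, 1.393, 0.005]
force: [-1.8, -0.8, -0.7]
opening: 0.0399
```

```bash
python3 f.py 6 .034
python3 - <<'E'
import cv2,numpy as np
a=cv2.imread('pics/scene6.png')[150:260,200:350];b=cv2.imread('pics/wrist6.png')
a=cv2.resize(a,(400,300),interpolation=cv2.INTER_CUBIC);b=cv2.resize(b,(400,300))
cv2.imwrite('pics/crop6.png',np.hstack([a,b]))
E
```

```text
18.95 [-0.0885  0.3676  1.2661  0.0008  1.5046  0.5631] [ 0.6842 -0.009   0.1889] [2.8147 1.393  0.0052] [-1.8118 -0.8479 -0.718 ] 0.03993575338975383
tool x yaw 52.662220055299805
scene jig [(array([258.5, 199.4]), 0.86, array([ 0.5851, -0.1544]))]
scene mouth [(array([271.2, 207.3]), 0.61, array([ 0.6199, -0.1044]))]
scene hold_roller [(array([263.8, 187.8]), 0.5, array([ 0.5834, -0.1385]))]
   scene 0.72 [274.1, 203.1] mean [ 0.6196 -0.1004] rect (620.0271606445312, -99.23727416992188) 78.08425903320312 13.562328338623047 yaw -127.84424790562957 ends [ 0.5962 -0.1302] [ 0.6446 -0.0689]
   scene 0.29 [341.1, 256.6] mean [0.7122 0.0947] rect (711.5225830078125, 94.96827697753906) 12.86563491821289 76.90469360351562 yaw -27.921712596473128 ends [0.7462 0.0782] [0.6776 0.113 ]
top jig []
top mouth [(array([406.8, 293. ]), 0.62, array([ 0.6186, -0.1043]))]
top hold_roller []
   top 0.83 [402.9, 294.0] mean [ 0.616  -0.0956] rect (614.917724609375, -96.71031951904297) 65.90534210205078 13.5444917678833 yaw -127.18515650270268 ends [ 0.5969 -0.1244] [ 0.6337 -0.0696]
wrist jig []
wrist mouth [(array([327.6, 351.8]), 0.61, array([ 0.6171, -0.0991]))]
wrist hold_roller [(array([327., 409.]), 0.45, array([ 0.5883, -0.1357]))]
   wrist 0.95 [327.1, 343.2] mean [ 0.6242 -0.0883] rect (623.75244140625, -88.68043518066406) 52.43959045410156 9.557619094848633 yaw -127.32279431326907 ends [ 0.6117 -0.1124] [ 0.6368 -0.0657]
```

View pics/crop6.png

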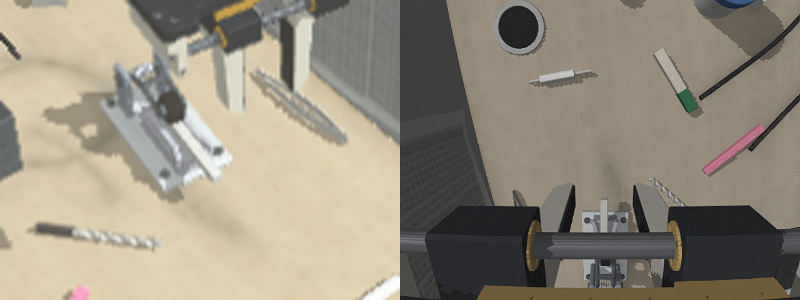

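The left crop shows the stick lying along the channel with the roller raised on it at (172,108) and the tail overhanging. The right crop shows the pin in place and the gripper clear. Handing in after a quick check of the pin's position.

Run:
```python
from h import *
p=cams.read_camera('wrist')
print([atz(p,d['xy'],0) for d in cams.pinpoint(p,'pin')][:1],robot.read_state()['force'])
print(robot.close_job())
```

```text
[array([0.68972722, 0.0919774 , 0.        ])] [-0.23754016  0.15195847 -0.34490594]
the job is handed in; nothing more can be done
None
```

I slid the white stick nose first along the jig's channel, under the roller, until I felt the end stop (about 15 N). I then let go and lifted the gripper clear. The job was handed in at about 19 s of the 48 s allowed.

**Stick position:** the last pictures show it lying along the channel with its tail overhanging the mouth. Its yaw measured −127.2° to −127.8°, against −127.3° for the jig. Its tail is about 38 mm before the mouth, which puts its middle near x = −53 mm, inside the −66 to −45 mm range.

**Roller:** in the picture it sits on the stick. I did not measure its force, and judge contact only from the picture and the drag while pushing.

**Pin gauge:** it was last found at (0.690, 0.092), against (0.686 to 0.691, 0.089 to 0.092) at the start, so it has not moved within the measuring error.

**Robot:** the force on the tool read near zero at hand-in.

**Disagreements:** the network's mouth and jig points scattered by up to 10 mm, so I used straight-edge fits of the jig instead, which agreed to within about 2 mm.

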